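# Square the painting board up in the corner of the spray fence

## Robot

A 6-joint arm with a two-finger parallel gripper is mounted at the origin on the work surface. World frame = base frame: x ahead of the robot, y to its left, z up, the work surface at z = 0. Lengths are in m, angles in rad, forces in N, time in s.
With the tool pointing down it reaches from about 0.35 to 0.875 m from the base axis. Payload 4.2 kg.
Tool frame: the origin (TCP) lies at the very end of the fingers, on their centre line; the grasp point (between the pads) lies 19 mm behind it; z points along the fingers, y is the direction in which the jaws open and shut (so a half turn about z gives the same grasp; the last joint's range is limited). The gripper opens to 87 mm and grips with 3 to 60 N. Pads are 19 mm wide; open, the fingers measure 117 mm over their backs; the gripper's body (75 mm by 190 mm) begins 51 mm behind the grasp point.
Start: joints at [-0.861, 0.385, 0.008, 0, -1.194, -0.259], TCP at [0.272, -0.563, 0.223] pointing down, gripper open.
Joint ranges: [-3.14, 3.14], [-1.21, 2.06], [-1.07, 1.41], [-3.16, 2.05], [-2.99, -0.16], [-3.1, 3.1]. Speed limits (rad/s): [2.79, 2.79, 3.14, 3.14, 3.14, 3.14].

## Interface

Orientations are given as a rotation vector (axis times angle).
In Python, from cell import ctrl gives the robot as it stands. Calls block until the motion is done:
- ctrl.move_ptp(position, orientation): joint-space move of the TCP to a pose.
- ctrl.move_l(position, ori=None, v=0.15): straight line of the TCP; ori=None keeps the orientation; v is the mean speed in m/s.
- ctrl.movej(angles): joint-space move.
- ctrl.command_gripper(opening): finger opening in m; the grip force is fixed at half the most; returns when the fingers have stopped.
- ctrl.dwell(seconds).
- ctrl.inverse_kinematics(position, orientation): joint angles nearest the present ones, or None.
- ctrl.observe(): the state.
- ctrl.grab_frame(name): name is "side" or "top" or "wrist"; returns the picture (480x640x3 uint8, blue, green, red); there is no depth.
- ctrl.get_calibration(name): a dict with "camera_matrix" (3x3 intrinsics, pixels), "R" (3x3) and "t" (3): a world point X has camera coordinates R X + t; the wrist camera has in their place "tool_from_camera" (4x4, takes a point from camera to tool coordinates, whose origin is the TCP and whose axes are the flange's). Camera axes: x right, y down, z forward; pixel columns grow to the right and rows downward; lengths in m; the calibration is good to about 2 mm. The wrist camera is an equidistant fisheye: a pixel r from the principal point sees the ray r / f radians off the axis. A picture is of the moment at which its call begins: read the wrist's pose just before it. get_calibration takes no time and is no camera call.
A pose or a line that the arm cannot do raises ctrl.PlanningError and nothing moves.
- ctrl.sign_off(): hands the job in, once; it reports no verdict.
Trained networks look in the newest picture that a camera, given by its name, has taken for a name from the list of things; names that differ only in an ending like _2 or _b are one class to them, and where a whole thing is asked for, a point or a joint stands for the part that bears it (a point fixed in the world has none). Each returns a list of dicts, best first, with "p" (0 to 1); they miss things now and then, are a little off and sometimes report something else, mostly with a low value. They report only what shows in the picture. A call takes as long as a camera call.
- ctrl.find_in(camera, target): "position" ([x, y, z] in m, in world coordinates, good to about 4 mm: the middle of the surface that is visible of it).
- ctrl.outline_of(camera, target): "pixels" (480x640 bool, what is visible of it).
The state is a dict: "clock": time; "joint_pos": joint angles; "dq": joint speeds; "joint_efforts": joint torques, N m; "ee_pos": TCP position; "tool_rot": TCP orientation; "contact_force": force on the tool from outside, world axes, zero at the start; "moment": the same for the moment, N m; "width": finger opening in m.
Only numpy, scipy, OpenCV 4.12 (cv2) and the standard library are available. Lean on these libraries where they do the work, as an engineer would, in place of code of your own. Each camera call takes 0.05 s, during which the arm holds its last target.

## Task

Without gripping or lifting it, push the wooden painting board along the bench into the corner where the aluminium rail meets the orange stop, so that one long side lies flat against the rail and one short end touches the orange stop. The lime-green badge on top is wet paint: do not touch it. Leave the paint jars, the steel cup and the airbrush on its stand where they are, and finish clear of everything.

Things in the scene. Friction and masses are not known exactly. Their poses are not given: they have to be found in the camera images.
- board: Loose wooden painting board, a rectangular slab 88 mm (its x) by 110 mm (its y) by 30 mm high, about 0.2 to 0.4 kg, lying on the bench; it slides under a push of about 2 to 5 N. Origin: centre of its underside. It may be turned up to about 25 degrees from the rail's direction at the start. Either long side may end at the rail.
- badge: Wet lime-green round badge, 50 mm across and 6 mm thick (up to 8 mm with its raised mark), fixed in the middle of the board's top. Origin: centre of its underside, 30 mm above the bench.
- rail: Fixed aluminium rail screwed to the bench, 370 mm long (its y), 15 mm thick (its x), 18 mm high. Origin: at bench level, at the middle of its inner face, the face that the board goes against; the bar occupies x = 0 to 15 mm. Its x axis points from the board's side through the rail, roughly away from the robot. An end stop stands at each end, on its -x side, with 340 mm clear between the two stops.
- orange_stop: Fixed orange end stop, a bar 60 mm long (its x, square to the rail and starting at the rail's inner face), 15 mm thick (its y), 28 mm high. Origin: centre of its underside, so its inner face is 7.5 mm from the origin. It stands at either end of the rail: centre 30 mm in front of the rail's inner face and 177.5 mm to one side of the rail's middle.
- black_stop: Fixed black end stop of the same shape at the other end of the rail; not the one wanted.
- lime_jar: Closed paint jar with a lime label, 44 mm across, 60 mm high, loose; leave alone. Origin: centre of its underside.
- pink_jar: Closed paint jar with a pink label, 44 mm across, 60 mm high, loose; leave alone. Origin: centre of its underside.
- mix_cup: Open steel mixing cup, 50 mm across, 45 mm high, loose; leave alone. Origin: centre of its underside.
- airbrush: Steel airbrush lying level along its x on a black stand (foot 80 mm by 55 mm; airbrush 140 mm long, 90 mm high in all), loose; leave alone. Origin: centre of the foot's underside.

How it is judged:
At the end, for the whole second after the job is handed in: The board lies flat on the bench at rest, a long side within 4 mm of the rail and parallel to it within 0.04 rad, its short end within 4 mm of the orange stop (x of board in the frame of rail between -0.048 and -0.04 m and y of board in the frame of orange_stop between -0.0665 and 0.0665 m and angle between the y axis of board and the y axis of rail, either way round below 0.04 rad and height (world z) of board below 0.004 m and angle between board's own z axis and vertical below 0.05 rad and linear speed of board below 0.01 m/s); the robot touches nothing.
It fails at once if the board is lifted (6 mm) or tipped (0.15 rad) (height (world z) of board above 0.006 m or angle between board's own z axis and vertical above 0.15 rad).
It fails at once if the wet badge is touched (contact force between anything else and badge above 0.3 N).
It fails at once if a jar, the cup or the airbrush is moved by more than 15 mm or tipped (distance of any of lime_jar, pink_jar, mix_cup, airbrush from where it was at the start of the episode above 0.015 m or angle between any of lime_jar, pink_jar, mix_cup, airbrush's own z axis and vertical above 0.3 rad).
It also fails if it takes over 54 s, if anything falls off the work surface, if the arm or the gripper's body presses on something with over 40 N, if the wrist force passes 120 N, or if a joint passes its speed limit or range.

## Working session

There is one attempt and no reset: what is moved stays moved. The work goes in short steps, each a Python script; the robot and the scene stay as the last script left them, time stands still between calls to the robot, and variables do not carry over. Pictures are saved under pics/ and viewed, and the job is handed in when it is done.

```bash
mkdir -p pics; ls; python3 - <<'E'
from cell import ctrl
import cv2,numpy as np
for c in ("side","top","wrist"):
    cv2.imwrite(f"pics/{c}0.png",ctrl.grab_frame(c))
for c in ("side","top"):
    for n in ["board","badge","rail","orange_stop","black_stop","lime_jar","pink_jar","mix_cup","airbrush"]:
        print(c,n,[(np.round(d["position"],3).tolist(),round(d["p"],2)) for d in ctrl.find_in(c,n)[:2]])
    k=ctrl.get_calibration(c); print(np.round(k["camera_matrix"],1).tolist(),np.round(-k["R"].T@k["t"],3))
o=ctrl.observe();print(o["clock"],o["ee_pos"],o["tool_rot"],o["width"])
E
```

```text
pics
side board [([0.511, 0.113, 0.034], 0.76)]
side badge [([0.516, 0.098, 0.035], 0.77)]
side rail [([0.659, 0.11, 0.018], 0.89)]
side orange_stop [([0.633, 0.273, 0.02], 0.92)]
side black_stop [([0.61, -0.087, 0.021], 0.58)]
side lime_jar [([0.722, -0.011, 0.034], 0.8)]
side pink_jar [([0.742, 0.217, 0.04], 0.77), ([0.515, 0.095, 0.035], 0.66)]
side mix_cup [([0.599, 0.382, 0.028], 0.91)]
side airbrush [([0.563, -0.212, 0.025], 0.86), ([0.63, 0.273, 0.018], 0.69)]
[[523.2, 0.0, 317.3], [0.0, 523.2, 242.0], [0.0, 0.0, 1.0]] [0.268 0.77  0.728]
top board [([0.515, 0.091, 0.027], 0.79)]
top badge [([0.519, 0.099, 0.036], 0.63)]
top rail [([0.663, 0.083, 0.018], 0.65)]
top orange_stop [([0.634, 0.259, 0.024], 0.75)]
top black_stop [([0.614, -0.093, 0.026], 0.69)]
top lime_jar [([0.723, -0.026, 0.06], 0.75), ([0.74, 0.205, 0.06], 0.29)]
top pink_jar [([0.741, 0.203, 0.058], 0.95), ([0.514, 0.095, 0.038], 0.55)]
top mix_cup [([0.603, 0.386, 0.027], 0.62)]
top airbrush [([0.56, -0.213, 0.011], 0.75)]
[[533.0, 0.0, 323.0], [0.0, 533.0, 247.0], [0.0, 0.0, 1.0]] [0.431 0.012 1.146]
1.05 [ 0.27229849 -0.56254538  0.22255344] [ 7.02132965e-01 -3.06212120e+00  9.26764258e-06] 0.08677028574765046
```

View pics/top0.png

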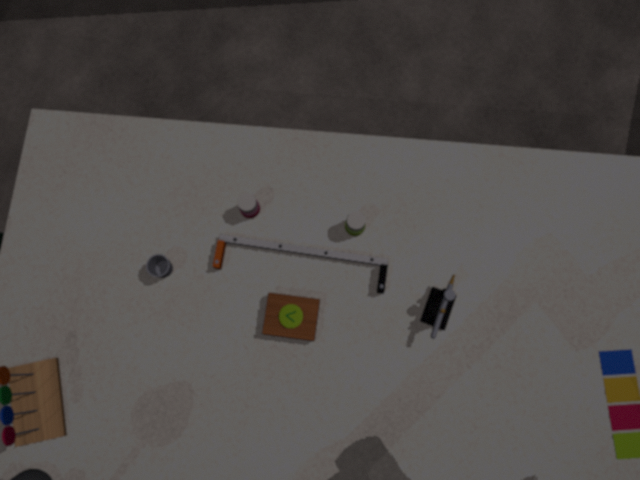

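View pics/side0.png

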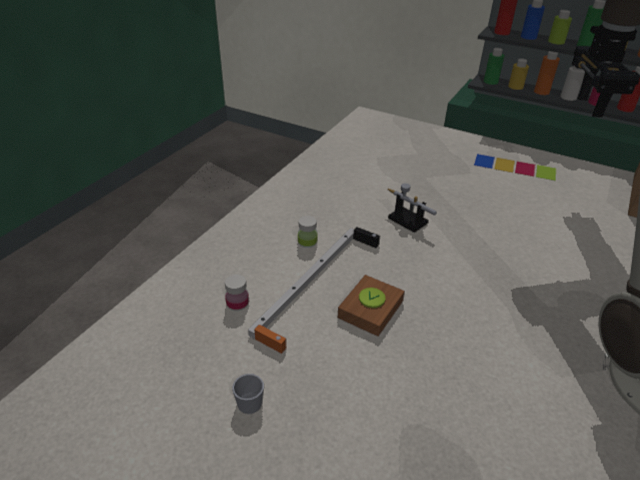

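The board sits about (291,317) in the top view, nearly parallel to the rail. The orange stop is at (220,254), at the +y end. Next I measure the poses precisely.

```bash
cat > h.py <<'E'
from cell import ctrl
import cv2,numpy as np
def back(c,px,z):
    k=ctrl.get_calibration(c);K=k["camera_matrix"];R=np.array(k["R"]);t=np.array(k["t"])
    px=np.atleast_2d(np.asarray(px,float))
    d=(R.T@np.linalg.inv(K)@np.c_[px,np.ones(len(px))].T).T
    C=-R.T@t
    return (C+d*((z-C[2])/d[:,2])[:,None])[:,:2]
def mask(c,n):
    r=ctrl.outline_of(c,n); return r[0]["pixels"].astype(np.uint8) if r else None
def measure():
    im=ctrl.grab_frame("top"); out={}
    for n,z in (("board",.03),("rail",.018),("orange_stop",.028),("black_stop",.028)):
        m=mask("top",n)
        if m is None: print(n,"none");continue
        if n=="board":
            b=mask("top","badge"); m=m|(b if b is not None else 0)
        cs,_=cv2.findContours(m,cv2.RETR_EXTERNAL,cv2.CHAIN_APPROX_NONE)
        p=back("top",np.vstack(cs)[:,0],z)
        r=cv2.minAreaRect((p*1000).astype(np.float32)); print(n,np.round(r[0],1),np.round(r[1],1),round(r[2],2))
        print(np.round(cv2.boxPoints(r),1).tolist()); out[n]=r
    return im,out
E
python3 - <<'E'
from h import *
im,_=measure()
m=mask("top","board")
c=im[200:360,180:420].copy()
cs,_=cv2.findContours(m[200:360,180:420],0,1)
c=cv2.resize(c,None,fx=3,fy=3,interpolation=cv2.INTER_CUBIC); c=cv2.convertScaleAbs(c,alpha=2)
for q in cs: cv2.polylines(c,[q*3+1],True,(255,0,255),1)
cv2.imwrite("pics/crop1.png",c)
E
```

```text
board [515.8  92. ] [113.8  90.7] 87.3
[[467.8999938964844, 37.400001525878906], [558.5, 33.099998474121094], [563.7999877929688, 146.6999969482422], [473.20001220703125, 151.0]]
rail [659.6  81.1] [368.4  20.5] 86.59
[[638.4000244140625, -102.19999694824219], [658.9000244140625, -103.4000015258789], [680.7999877929688, 264.3999938964844], [660.2999877929688, 265.6000061035156]]
orange_stop [632.8 257.5] [21.1 61.6] 86.2
[[601.4000244140625, 249.0], [662.7999877929688, 244.89999389648438], [664.2000122070312, 266.0], [602.7999877929688, 270.1000061035156]]
black_stop [747.8 208.6] [56.2 40.8] 32.16
[[713.2000122070312, 211.0], [734.9000244140625, 176.39999389648438], [782.5, 206.3000030517578], [760.7000122070312, 240.89999389648438]]
```

View pics/crop1.png

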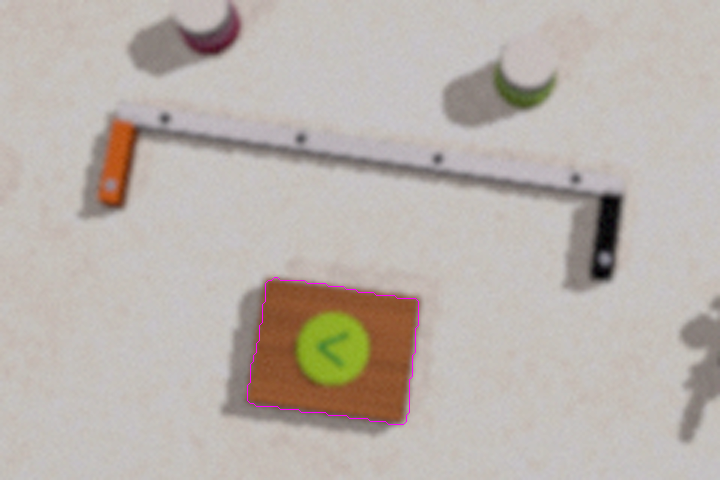

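```bash
cat >> h.py <<'E'
from scipy.spatial.transform import Rotation as Ro
A=np.radians(86.6); U=np.array([np.cos(A),np.sin(A)]); N=np.array([U[1],-U[0]]); O=np.array([.654,.0813])
def W(n,u,z): return np.r_[O+n*N+u*U,z]   # rail frame -> world
def RF(p): d=np.asarray(p)[:2]-O; return np.array([d@N,d@U])
def ori(y2):
    y=np.r_[y2,0];z=np.array([0,0,-1.]);return Ro.from_matrix(np.c_[np.cross(y,z),y,z]).as_rotvec()
def st(tag=""):
    o=ctrl.observe();f=np.array(o["contact_force"]);print(tag,"t",round(o["clock"],2),"rf",np.round(RF(o["ee_pos"])*1000,1),"z",round(o["ee_pos"][2],4),"F n,u,z",np.round([f[:2]@N,f[:2]@U,f[2]],1),"w",round(o["width"],3));return o
E
python3 - <<'E'
from h import *
b=RF([.516,.093]);print(b*1000)
q0=np.array(ctrl.observe()["joint_pos"])
for s in (U,-U,N,-N):
    for p in (W(b[0]-.075,b[1],.01),W(-.05,b[1]-.08,.01),W(-.05,.05,.01)):
        q=ctrl.inverse_kinematics(p,ori(s));print(s.round(2),None if q is None else np.round(q,2))
E
```

```text
[-138.45098082    3.49512643]
[0.06 1.  ] [ 0.58  0.39 -0.67  0.   -0.52 -2.21]
[0.06 1.  ] [ 0.28  0.57 -0.3   0.   -0.71 -1.91]
[0.06 1.  ] [ 0.48  0.6  -0.24  0.   -0.74 -2.11]
[-0.06 -1.  ] [ 0.58  0.39 -0.67  0.   -0.52  0.93]
[-0.06 -1.  ] [ 0.28  0.57 -0.3   0.   -0.71  1.23]
[-0.06 -1.  ] [ 0.48  0.6  -0.24  0.   -0.74  1.03]
[ 1.   -0.06] [ 0.58  0.39 -0.67  0.   -0.52  2.5 ]
[ 1.   -0.06] [ 0.28  0.57 -0.3   0.   -0.71  2.8 ]
[ 1.   -0.06] [ 0.48  0.6  -0.24  0.   -0.74  2.6 ]
[-1.    0.06] [ 0.58  0.39 -0.67  0.   -0.52 -0.64]
[-1.    0.06] [ 0.28  0.57 -0.3   0.   -0.71 -0.34]
[-1.    0.06] [ 0.48  0.6  -0.24  0.   -0.74 -0.54]
```

```bash
python3 - <<'E'
from h import *
b=RF([.516,.093])
ctrl.command_gripper(.05)
n0=b[0]-.044-.012-.02
ctrl.move_ptp(W(n0,b[1],.12),ori(-U));st()
ctrl.move_l(W(n0,b[1],.009),v=.15);st()
ctrl.move_l(W(n0+.024,b[1],.009),v=.08);st()
ctrl.move_l(W(n0+.06,b[1],.009),v=.08);st()
cv2.imwrite("pics/side1.png",ctrl.grab_frame("side"))
E
```

```text
t 4.74 rf [-214.1    3.1] z 0.1201 F n,u,z [-0.   0.1  0. ] w 0.05
 t 5.63 rf [-213.8    3.7] z 0.0095 F n,u,z [ 0.2  0.7 -0. ] w 0.05
 t 6.08 rf [-190.1    3.5] z 0.0093 F n,u,z [-0.4  0.1 -0.3] w 0.05
 t 6.68 rf [-154.4    3.5] z 0.0089 F n,u,z [ 0.6 -0.6  0.2] w 0.05
```

View pics/side1.png

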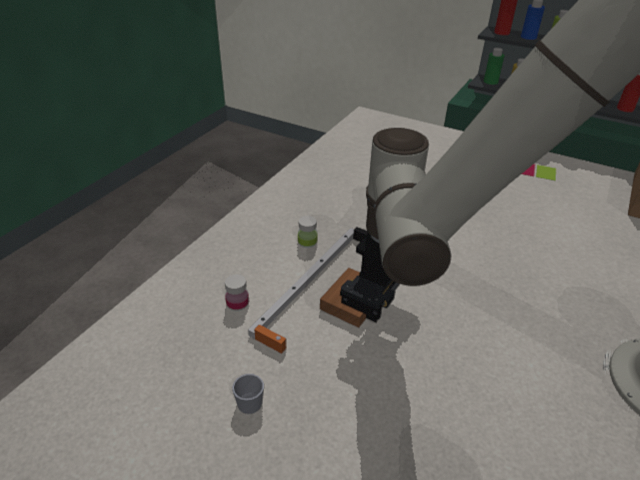

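The board is moving squarely ahead of the fingers, around (345,297). I'll push it on and stop just short of the rail.

```bash
python3 - <<'E'
from h import *
b=RF([.516,.093])
ctrl.move_l(W(-.108,b[1],.009),v=.08);st()
ctrl.move_l(W(-.15,b[1],.009),v=.15)
ctrl.move_l(W(-.15,b[1],.13),v=.2)
ctrl.move_ptp(W(-.055,b[1]-.095,.12),ori(-N));st()
_,r=measure()
print(RF(np.array(r["board"][0])/1000)*1000)
im=ctrl.grab_frame("top")[200:360,180:420]; cv2.imwrite("pics/crop2.png",cv2.convertScaleAbs(cv2.resize(im,None,fx=3,fy=3),alpha=2))
cv2.imwrite("pics/side2.png",ctrl.grab_frame("side"))
E
```

```text
t 7.47 rf [-107.8    3.5] z 0.009 F n,u,z [-0.2 -0.1 -0.6] w 0.05
 t 9.87 rf [-55.5 -91.4] z 0.1191 F n,u,z [ 0.5 -0.5 -0. ] w 0.05
board [642.7 150.7] [284.6 104. ] 43.95
[[504.20001220703125, 89.4000015258789], [576.2999877929688, 14.600000381469727], [781.2000122070312, 212.10000610351562], [709.0999755859375, 286.8999938964844]]
rail [650.2 -89.9] [15.3 21.8] 4.9
[[641.5999755859375, -79.80000305175781], [643.5, -101.4000015258789], [658.7000122070312, -100.0999984741211], [656.9000244140625, -78.4000015258789]]
orange_stop none
black_stop [610.8 -91.8] [16.8 61.8] 87.09
[[579.5, -98.69999694824219], [641.2000122070312, -101.80000305175781], [642.0999755859375, -85.0], [580.4000244140625, -81.9000015258789]]
[-15.41580696  68.6443174 ]
```

View pics/crop2.png

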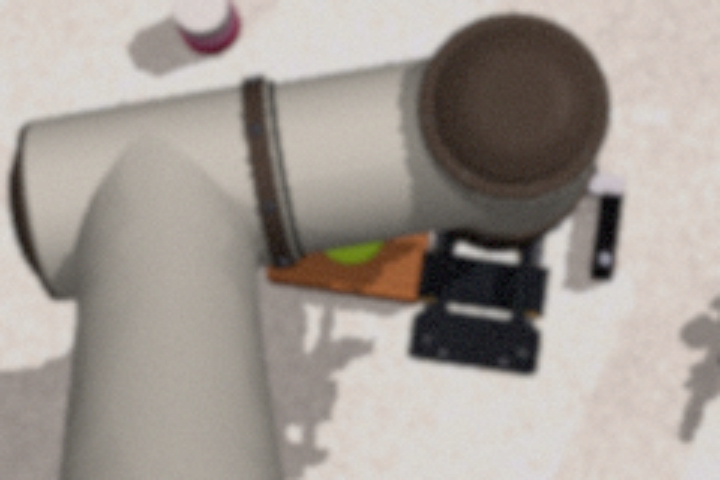

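View pics/side2.png

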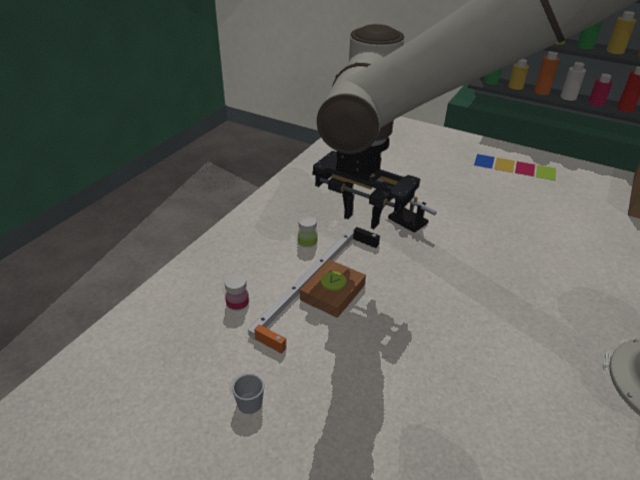

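The board is about 5–10 mm off the rail and square to it. Next I push along the rail toward the orange stop.

```bash
python3 - <<'E'
from h import *
n=-.055
ctrl.move_l(W(n,-.09,.009),v=.15);st()
ctrl.move_l(W(n,-.066,.009),v=.08);st()
ctrl.move_l(W(n,.035,.009),v=.08);st()
u=.035
while u<.062:
    u+=.002; ctrl.move_l(W(n,u,.009),v=.03); o=st()
    if np.array(o["contact_force"])[:2]@U < -6: break
cv2.imwrite("pics/side3.png",ctrl.grab_frame("side"))
E
```

```text
t 11.16 rf [-54.2 -89.8] z 0.0098 F n,u,z [-0.4  0.1 -0.9] w 0.05
 t 11.61 rf [-54.9 -65.2] z 0.0093 F n,u,z [0.  0.2 0.4] w 0.05
 t 13.03 rf [-54.7  35.1] z 0.0091 F n,u,z [ 0.7  0.1 -0.4] w 0.05
 t 13.28 rf [-54.9  36.8] z 0.0091 F n,u,z [ 0.1 -1.8  0.4] w 0.05
 t 13.53 rf [-55.   38.8] z 0.0091 F n,u,z [ 0.3 -3.3  0.5] w 0.05
 t 13.78 rf [-55.  41.] z 0.0091 F n,u,z [-0.2 -2.8  2.5] w 0.05
 t 14.03 rf [-55.   43.2] z 0.009 F n,u,z [ 0.3 -2.7  2.7] w 0.05
 t 14.28 rf [-55.   45.3] z 0.009 F n,u,z [-0.5 -1.9  0.9] w 0.05
 t 14.53 rf [-55.   47.3] z 0.0089 F n,u,z [-0.2 -1.7  1.1] w 0.05
 t 14.78 rf [-55.   49.3] z 0.0089 F n,u,z [-0.8 -1.2  0.8] w 0.05
 t 15.03 rf [-55.3  50.6] z 0.0089 F n,u,z [-1.  -4.6  1.9] w 0.05
 t 15.28 rf [-55.7  50.8] z 0.009 F n,u,z [ 0.3 -8.7  2.2] w 0.05
```

View pics/side3.png

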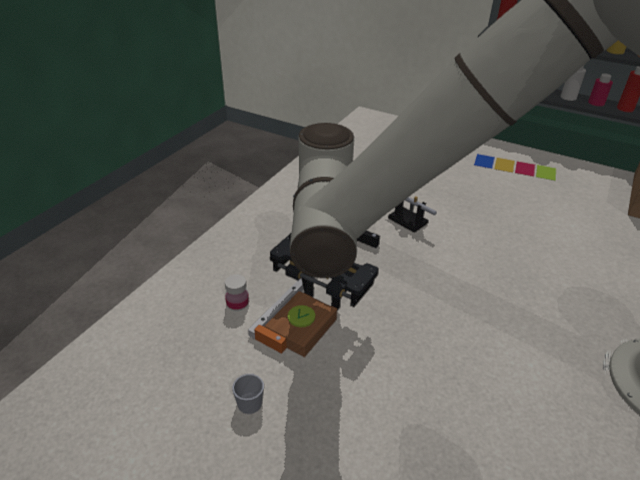

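The board touches the orange stop (force rose at the predicted spot). Now I push it into the rail.

```bash
python3 - <<'E'
from h import *
ctrl.move_l(W(-.055,.02,.009),v=.12)
ctrl.move_l(W(-.055,.02,.12),v=.2)
ctrl.move_ptp(W(-.15,.112,.12),ori(-U));st()
ctrl.move_l(W(-.15,.112,.009),v=.15);st()
ctrl.move_l(W(-.118,.112,.009),v=.08);st()
n=-.112
ctrl.move_l(W(n,.112,.009),v=.05)
while n<-.080:
    n+=.002; ctrl.move_l(W(n,.112,.009),v=.03); o=st()
    if np.array(o["contact_force"])[:2]@N < -8: break
cv2.imwrite("pics/side4.png",ctrl.grab_frame("side"))
E
```

```text
t 17.68 rf [-150.1  111.7] z 0.1193 F n,u,z [ 0.2  0.6 -0.6] w 0.05
 t 18.57 rf [-149.3  112.4] z 0.0097 F n,u,z [0.3 0.4 1. ] w 0.05
 t 19.12 rf [-118.1  111.8] z 0.0091 F n,u,z [ 0.4 -0.4  0.4] w 0.05
 t 19.63 rf [-110.  112.] z 0.009 F n,u,z [-0.1  0.1  0. ] w 0.05
 t 19.88 rf [-107.9  112. ] z 0.009 F n,u,z [-0.3 -0.1 -0.1] w 0.05
 t 20.13 rf [-106.7  111.5] z 0.0088 F n,u,z [-3.  -0.7  1.6] w 0.05
 t 20.38 rf [-104.3  111.6] z 0.0088 F n,u,z [-2.7 -0.8  1.1] w 0.05
 t 20.63 rf [-102.   111.7] z 0.0088 F n,u,z [-2.2 -0.9  0.2] w 0.05
 t 20.88 rf [-99.8 111.9] z 0.0089 F n,u,z [-2.2 -2.1 -0.5] w 0.05
 t 21.13 rf [-97.7 112. ] z 0.0089 F n,u,z [-1.8 -1.8 -1.5] w 0.05
 t 21.38 rf [-96.8 112.1] z 0.0089 F n,u,z [-4.5  0.4  1.2] w 0.05
 t 21.63 rf [-96.7 112. ] z 0.0089 F n,u,z [-11.1   1.    5.5] w 0.05
```

View pics/side4.png

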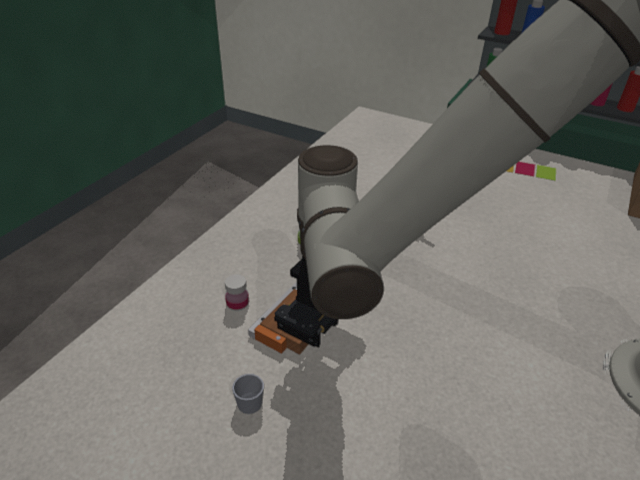

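```bash
python3 - <<'E'
from h import *
ctrl.move_l(W(-.0855,.112,.009),v=.03);st()
ctrl.move_l(W(-.15,.112,.009),v=.12)
ctrl.move_l(W(-.15,.112,.12),v=.2)
ctrl.move_ptp(W(-.05,.02,.12),ori(-N))
ctrl.move_l(W(-.05,.02,.009),v=.15);st()
u=.046
ctrl.move_l(W(-.05,u,.009),v=.08);st()
while u<.066:
    u+=.002; ctrl.move_l(W(-.05,u,.009),v=.03); o=st()
    if np.array(o["contact_force"])[:2]@U < -10: break
ctrl.move_l(W(-.05,.015,.009),v=.12)
ctrl.move_l(W(-.05,.015,.15),v=.2)
ctrl.move_ptp([.35,-.30,.25],ori(-N)) ;st()
_,r=measure()
print(RF(np.array(r["board"][0])/1000)*1000)
im=ctrl.grab_frame("top")[200:360,180:420]; cv2.imwrite("pics/crop5.png",cv2.convertScaleAbs(cv2.resize(im,None,fx=3,fy=3,interpolation=2),alpha=2))
im=ctrl.grab_frame("side")[200:400,200:440]; cv2.imwrite("pics/side5.png",cv2.convertScaleAbs(cv2.resize(im,None,fx=3,fy=3,interpolation=2),alpha=1.4))
E
```

```text
t 22.12 rf [-96.6 111.4] z 0.0086 F n,u,z [-33.7   9.4  19.7] w 0.05
 t 25.61 rf [-49.2  20.5] z 0.0099 F n,u,z [ 0.9 -0.7 -0.5] w 0.05
 t 26.08 rf [-50.1  46.8] z 0.0092 F n,u,z [-1.1 -0.1 -0.1] w 0.05
 t 26.33 rf [-50.   47.8] z 0.009 F n,u,z [-0.2 -0.   0.8] w 0.05
 t 26.58 rf [-50.  50.] z 0.009 F n,u,z [0.9 0.4 0.1] w 0.05
 t 26.83 rf [-50.2  50.6] z 0.009 F n,u,z [ 1.  -5.3  1.9] w 0.05
 t 27.08 rf [-50.4  50.8] z 0.009 F n,u,z [  1.8 -11.7   2.2] w 0.05
 t 30.18 rf [-280.3 -398.3] z 0.2497 F n,u,z [-0.7 -0.2 -0.3] w 0.05
board [615.8 197.8] [112.7  90.8] 86.61
[[567.2000122070312, 144.1999969482422], [657.7999877929688, 138.8000030517578], [664.5, 251.3000030517578], [573.7999877929688, 256.70001220703125]]
rail none
orange_stop [599.4 380.8] [49.8 54.7] 4.91
[[572.2000122070312, 405.8999938964844], [576.9000244140625, 351.5], [626.5, 355.70001220703125], [621.7999877929688, 410.20001220703125]]
black_stop [612.  -92.6] [62.4 17.7] 0.88
[[580.7000122070312, -84.30000305175781], [580.9000244140625, -102.0], [643.2999877929688, -101.0], [643.0, -83.30000305175781]]
[-45.03133428 114.00073722]
```

View pics/crop5.png

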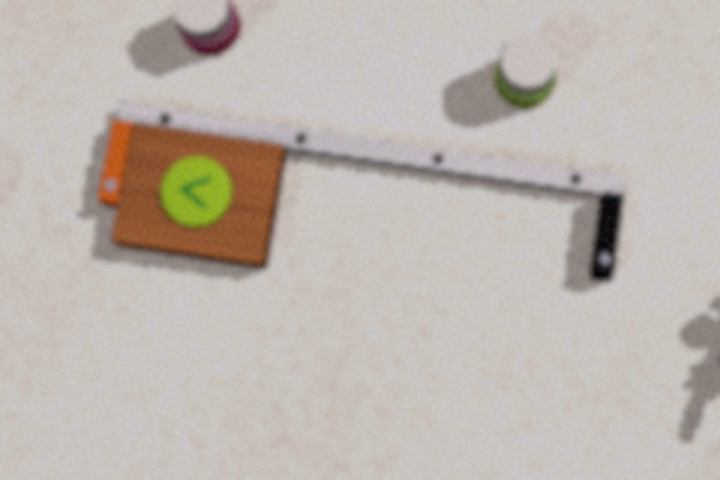

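View pics/side5.png

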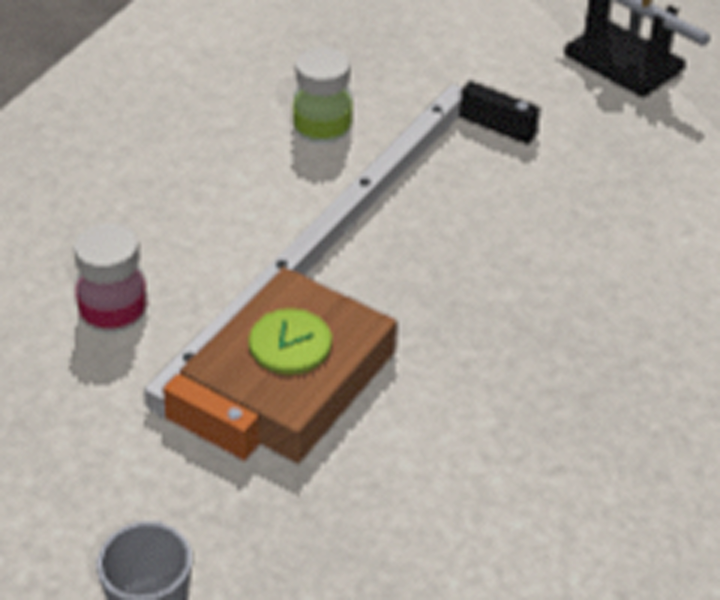

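The board lies flush along the rail (crop top edge (132,124)–(285,148)) and against the orange stop at (115,165). The jars, cup and airbrush have not moved, and the arm is clear.

```bash
python3 - <<'E'
from h import *
ctrl.sign_off()
E
```

```text
the job is handed in; nothing more can be done
```

I pushed the board into the corner with two lowered fingers and handed the job in. The clock stood at about 30 s at my last reading. I pushed it toward the rail, along to the orange stop, into the rail, and against the stop again.

**Final position:**
- **Contact:** each push ended in a sharp force rise at a fixed position, which shows contact with the rail and the stop. The final press on the rail reached about 34 N, the hardest push of the job.
- **Angle:** the board measured 86.6° in the top view, the same as the rail measured at the start.
- **Centre:** its measured centre was (-45, 114) mm in the rail frame, against an ideal of (-44, 115). That is within measurement error.
- **Pictures:** both final views show no visible gap at the rail or the stop. The badge was clean, and the jars, cup and airbrush looked undisturbed. The arm was well clear.

**Checks that failed or disagreed:** in the last top view the network did not find the rail and mistook the cup for the orange stop. I therefore used the rail pose measured at the start, together with the contact positions and the pictures.

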